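# Free the line key left latched on the counter intercom

### The job

On the intercom box on the counter one of the four identical white keys has been left latched down. Start at the speaker end and tap each of the four keys in turn lightly with the fingertips, without pressing any of them home, to feel which one it is; then press that key fully home and let go, so that it springs up and all four keys are up. Do not press the other keys home at any time, and leave the things lying around where they are.

Things in the scene. Friction and masses are not known exactly. Their poses are not given: they have to be found in the camera images.
- console: Desk intercom box fixed to the counter: grey plastic, flat level top, 150 (x) by 300 (y) by 45 mm high; origin at the centre of its underside on the counter. Its y axis runs along the key row towards the end that carries the round slotted speaker (72 mm across, centre at y = +98 mm); this is always the end more to the robot's left. The four keys stand in one row at x = -10 mm and y = +32, -16, -64 and -112 mm (48 mm apart).
- line_a: One of four identical key modules in the row on the intercom box; the letters say nothing of the place in the row or of which is latched. Fixed black frame 46 by 38 by 3 mm round a white key 34 (across the row) by 30 mm (along the row). Origin on the top of the box (45 mm above the counter) at the centre of the key; axes parallel to the box's.
- line_b: One of four identical key modules in the row on the intercom box; the letters say nothing of the place in the row or of which is latched. Fixed black frame 46 by 38 by 3 mm round a white key 34 (across the row) by 30 mm (along the row). Origin on the top of the box (45 mm above the counter) at the centre of the key; axes parallel to the box's.
- line_c: One of four identical key modules in the row on the intercom box; the letters say nothing of the place in the row or of which is latched. Fixed black frame 46 by 38 by 3 mm round a white key 34 (across the row) by 30 mm (along the row). Origin on the top of the box (45 mm above the counter) at the centre of the key; axes parallel to the box's.
- line_d: One of four identical key modules in the row on the intercom box; the letters say nothing of the place in the row or of which is latched. Fixed black frame 46 by 38 by 3 mm round a white key 34 (across the row) by 30 mm (along the row). Origin on the top of the box (45 mm above the counter) at the centre of the key; axes parallel to the box's.
- key_a (a joint): How far the key of line_a is down, in m: 0 up (top 62 mm above the counter), 0.005 latched (top at 57 mm), 0.0095 fully home. An up key is sprung: 1.5 N to start it, 0.5 N more per mm. A latched key is hard up to 4 N; pressed 3 to 3.5 mm further (about 6 N; fully home is 4.5 mm further) and let go it springs up and stays up; let go sooner it stays latched.
- key_b (a joint): How far the key of line_b is down, in m: 0 up (top 62 mm above the counter), 0.005 latched (top at 57 mm), 0.0095 fully home. An up key is sprung: 1.5 N to start it, 0.5 N more per mm. A latched key is hard up to 4 N; pressed 3 to 3.5 mm further (about 6 N; fully home is 4.5 mm further) and let go it springs up and stays up; let go sooner it stays latched.
- key_c (a joint): How far the key of line_c is down, in m: 0 up (top 62 mm above the counter), 0.005 latched (top at 57 mm), 0.0095 fully home. An up key is sprung: 1.5 N to start it, 0.5 N more per mm. A latched key is hard up to 4 N; pressed 3 to 3.5 mm further (about 6 N; fully home is 4.5 mm further) and let go it springs up and stays up; let go sooner it stays latched.
- key_d (a joint): How far the key of line_d is down, in m: 0 up (top 62 mm above the counter), 0.005 latched (top at 57 mm), 0.0095 fully home. An up key is sprung: 1.5 N to start it, 0.5 N more per mm. A latched key is hard up to 4 N; pressed 3 to 3.5 mm further (about 6 N; fully home is 4.5 mm further) and let go it springs up and stays up; let go sooner it stays latched.
- mug: Bystander, loose: white mug, 80 mm across, 90 mm high; origin at the centre of its underside. To be left where it is.
- tape: Bystander, loose: roll of tape, 96 mm across, 25 mm high; origin at the centre of its underside. To be left where it is.
- carton: Bystander, loose: red screw carton, 70 by 110 by 45 mm; origin at the centre of its underside. To be left where it is.
- marker: Bystander, loose: marker pen lying flat, 100 by 14 mm; origin at the centre of its underside. To be left where it is.
- jar: Bystander, loose: white jar, 44 mm across, 60 mm high; origin at the centre of its underside. To be left where it is.
- stapler: Bystander, loose: stapler, 130 by 32 by about 50 mm high; origin at the centre of its underside. To be left where it is.
- tag: Bystander, loose: key on a wooden tag, about 85 by 22 by 8 mm, lying on top of the intercom box behind the keys (about 55 mm beyond the box's centre line); origin at the centre of its underside. To be left where it is.

How it is judged:
By the outcome, as a careful person would: the job done as asked, in the order asked, and still so for the second after the job is handed in, with the robot touching nothing.
It also fails if it takes over 53 s, if anything falls off the work surface, if the arm or the gripper's body presses on something with over 40 N, if the wrist force passes 120 N, or if a joint passes its speed limit or range.

### The arm

A 6-joint arm with a two-finger parallel gripper is mounted at the origin on the work surface. World frame = base frame: x ahead of the robot, y to its left, z up, the work surface at z = 0. Lengths are in mm, angles in rad, forces in N, time in s.
With the tool pointing down it reaches from about 400 to 925 mm from the base axis. Payload 12.5 kg.
Tool frame: the origin (TCP) lies on the front face of the gripper's body, between the roots of the fingers; the fingertips stand 78 mm ahead of it and the grasp point (between the pads) lies 59 mm ahead of it (env.nose_length is the distance from the TCP to the fingertips, in mm); z points along the fingers, y is the line along which they close (so a half turn about z gives the same grasp; the last joint's range is limited). The gripper opens to 95 mm and grips with 3 to 60 N. Pads are 20 mm wide; open, the fingers measure 119 mm over their backs; the gripper's body (75 mm by 180 mm) begins 59 mm behind the grasp point.
Start: joints at [1.044, 0.491, 1.559, -0, 1.092, -0.106], TCP at [255.289, 570.496, 292.261] pointing down, gripper open.
Joint ranges: [-3.1, 3.1], [-0.84, 2.19], [0.05, 2.79], [-1.13, 4.28], [0.06, 2.93], [-2.69, 2.69]. Speed limits (rad/s): [2.22, 2.22, 2.79, 3.14, 3.14, 3.14].

### API

Orientations are given as [roll, pitch, yaw] about the fixed x, y, z axes, in that order (R = Rz(yaw) Ry(pitch) Rx(roll)).
In Python, from cell import env gives the robot as it stands.
- The arm moves only by the tool jog_arm, never from a script. Its argument "motion" is a list of rows, each a list of 7 numbers: the turn, a rotation vector about the tool's x, y, z in degrees, then the shift along the tool's x, y, z in mm, then the finger opening in mm, from 0 to 95.1. In form: [[wx, wy, wz, x, y, z, hand], ...]. A call has 1 to 10 rows; each row shifts and turns the commanded pose from where the row before left it, along the tool's axes as they then stand; what a row does not reach is not made up. A row lasts 1/8 s, in which the tool goes at most 62.5 mm and 10.7 degrees, less where a joint would pass 70% of its speed; a pose out of reach is approached as far as the arm can. A call is refused whole if a number of a shift passes 62.5 or a number of a turn 10.7, either way. A call with a gripper value outside its range is refused whole. The fingers move at their own pace and stop on an object; the grip force is fixed at half the most. Time passes only in rows, so rows that do not move let the fingers close. It gives the time, the measured TCP pose, the force, the opening and the grip force at its end, in the units of the state.
- env.state(): the state, without advancing time (a new reading comes with each control period).
- env.read_camera(name): name is "scene" or "top"; returns a dict with "color" (420x560x3 uint8, red, green, blue), "z_map" (420x560 float32, mm along the optical axis (not along the pixel's ray), 0 where there is no reading), "camera_matrix" (3x3 intrinsics, pixels), "world_to_cam" (4x4, takes a point from world to camera coordinates). Camera axes: x right, y up, looking along -z (the intrinsics and any distortion apply to the point x, -y, -z); pixel columns grow to the right and rows downward; lengths in mm; the calibration is good to about 2 mm. A picture is of the moment at which its call begins.
- env.job_done(): hands the job in; it is judged then, once.
Trained networks look in the newest picture that a camera, given by its name, has taken for a name from the list of things; names that differ only in an ending like _2 or _b are one class to them, and where a whole thing is asked for, a point or a joint stands for the part that bears it (a point fixed in the world has none). Each returns a list of dicts, best first, with "score" (0 to 1); they miss things now and then, are a little off and sometimes report something else, mostly with a low value. They report only what shows in the picture. A call takes as long as a camera call.
- env.recognise(camera, thing): "location" ([column, row] in pixels, amid what is visible of it).
The state is a dict: "t": time; "joints": joint angles; "qvel": joint speeds; "tau": joint torques, N m; "eef_pos": TCP position; "tcp_rot": TCP orientation; "ft_force": force on the tool from outside, world axes, zero at the start; "moment": the same for the moment, N m; "opening": opening from 0.0 (shut) to 1.0 (fully open); "grip_force": force on a finger pad.
Only numpy, scipy, OpenCV 4.12 (cv2) and the standard library are available. Lean on these libraries where they do the work, as an engineer would, in place of code of your own. Each camera call takes 0.05 s, during which the arm holds its last target. There are 200 camera calls.

## Working session

There is one attempt and no reset: what is moved stays moved. The work goes in short steps, Python scripts to look and compute and a tool call to move; the robot and the scene stay as the last step left them, time stands still between calls to the robot, and variables do not carry over. Pictures are saved under pics/ and viewed, at most 10 in all, crops included, and the job is handed in when it is done.

Besides the shell and the picture viewer there is one more tool, called after "Call:" in YAML: its name, and indented under it one key for each argument. jog_arm: Moves the arm, as the interface text tells. Its arguments: {"type":"object","properties":{"motion":{"type":"array"}},"required":["motion"]}

```bash
mkdir -p pics; cat > h.py <<'E'
import numpy as np, cv2
from cell import env
def world(c,u,v):
    K=c["camera_matrix"];d=c["z_map"][int(round(v)),int(round(u))]
    p=np.array([(u-K[0,2])/K[0,0]*d,-(v-K[1,2])/K[1,1]*d,-d,1])
    return (np.linalg.inv(c["world_to_cam"])@p)[:3]
E
python3 - <<'E'
from h import *
for n in("top","scene"):
    c=env.read_camera(n);cv2.imwrite(f"pics/{n}0.png",c["color"][:,:,::-1])
    print(n,np.linalg.inv(c["world_to_cam"])[:3].round(2).tolist(),c["camera_matrix"].round(1).tolist())
    for t in("console","line_a","mug","tape","carton","marker","jar","stapler","tag"):
        for r in env.recognise(n,t)[:5]:
            print(t,round(r["score"],2),np.round(r["location"]),world(c,*r["location"]).round(0))
print(env.state())
E
```

```text
top [[-0.01, 1.0, -0.1, 491.94], [-1.0, -0.01, 0.02, 68.59], [0.02, 0.1, 0.99, 1214.18]] [[546.7, 0.0, 275.9], [0.0, 546.7, 213.1], [0.0, 0.0, 1.0]]
console 0.58 [311. 257.] [512. -32.  47.]
console 0.47 [347. 265.] [ 495. -105.   62.]
line_a 0.9 [325. 264.] [497. -60.  61.]
line_a 0.64 [370. 263.] [ 498. -155.   63.]
line_a 0.64 [302. 263.] [499. -10.  59.]
line_a 0.55 [346. 264.] [ 497. -104.   62.]
mug 0.67 [441. 252.] [ 520. -324.    7.]
mug 0.43 [331. 323.] [370. -75.  17.]
tape 0.64 [253. 181.] [684.  92.   3.]
tape 0.42 [347. 264.] [ 495. -105.   65.]
carton 0.87 [190. 258.] [514. 226.  43.]
marker 0.85 [329. 323.] [369. -70.  12.]
marker 0.26 [273. 174.] [699.  48.   1.]
jar 0.89 [320. 199.] [634. -51.  62.]
stapler 0.58 [367. 172.] [ 695. -156.   45.]
stapler 0.33 [370. 263.] [ 498. -153.   63.]
stapler 0.24 [302. 265.] [495. -11.  58.]
tag 0.53 [339. 232.] [565. -92.  52.]
tag 0.19 [302. 268.] [490. -12.  55.]
scene [[0.29, -0.71, 0.64, 1270.96], [0.96, 0.23, -0.18, -113.49], [-0.02, 0.66, 0.75, 849.61]] [[527.4, 0.0, 278.7], [0.0, 527.4, 207.3], [0.0, 0.0, 1.0]]
console 0.
[... 655 characters left out ...]
0.34 [168. 292.] [ 718. -171.   47.]
{'t': 1.0, 'joints': array([ 1.04439109e+00,  4.90892425e-01,  1.55889078e+00,  3.76711784e-05,
        1.09170876e+00, -1.05583362e-01]), 'qvel': array([ 0.00085947, -0.00125156,  0.00090739, -0.00120278, -0.00118369,
       -0.0019701 ]), 'tau': array([ 9.35292701e-04, -6.12485504e+01, -2.58425188e+01,  6.93470263e-02,
        4.46467276e-02, -5.43900831e-05]), 'eef_pos': array([255.28930814, 570.49793732, 292.26883054]), 'tcp_rot': array([ 3.14148900e+00, -2.26340368e-05,  2.72075342e+00]), 'ft_force': array([0.28311893, 0.17150952, 0.09092264]), 'moment': array([-0.07110001,  0.0052743 ,  0.01043521]), 'grip_force': 0.0, 'opening': 0.9957675714174243}
```

View pics/top0.png

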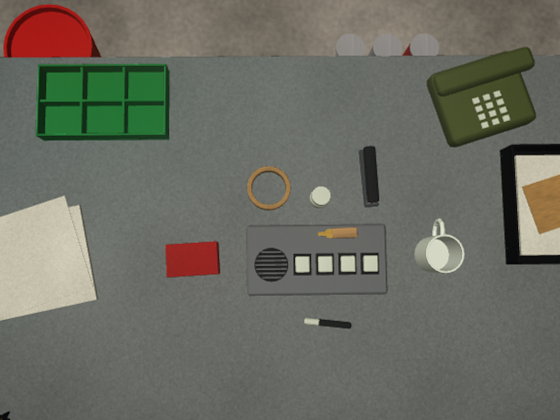

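View pics/scene0.png

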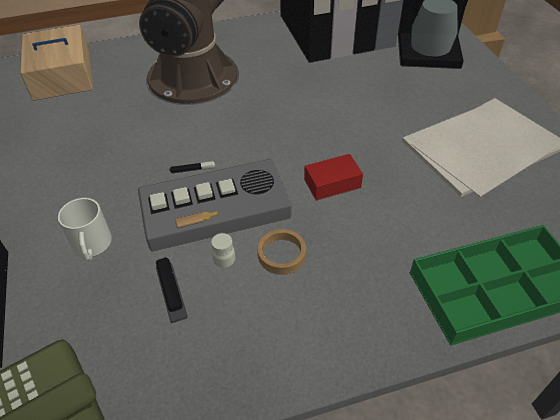

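```bash
python3 - <<'E'
from h import *
for n in("top","scene"):
    c=env.read_camera(n);K=c["camera_matrix"];T=np.linalg.inv(c["world_to_cam"])
    g=c["color"].astype(int); m=((g.min(2)>150)).astype(np.uint8)
    k,l,s,ce=cv2.connectedComponentsWithStats(m)
    out=[]
    for i in range(1,k):
        if 40<s[i,4]<900:
            u,v=ce[i]; ray=T[:3,:3]@np.array([(u-K[0,2])/K[0,0],-(v-K[1,2])/K[1,1],-1])
            p=T[:3,3]+ray*(61-T[2,3])/ray[2]
            z=np.median([world(c,x,y)[2] for y,x in np.argwhere(l==i)])
            if 440<p[0]<560 and -200<p[1]<50: out.append(p[:2]); print(n,ce[i].round(1),s[i,2:],p.round(1),z.round(1))
    if len(out)>2:
        o=np.array(out);print(np.polyfit(o[:,1],o[:,0],1),o.mean(0))
E
```

```text
top [302.  263.9] [ 13  15 193] [497.5 -11.   61. ] 56.9
top [324.9 263.5] [ 14  15 186] [497.9 -59.2  61. ] 61.8
top [347.5 263.5] [ 14  15 194] [ 497.4 -107.    61. ] 62.5
top [370. 263.] [ 13  15 195] [ 497.7 -154.6   61. ] 62.2
[-3.43358365e-04  4.97593704e+02] [497.62219398 -82.97433682]
scene [226.4 185.2] [ 16  13 140] [502.4 -13.5  61. ] 56.9
scene [203.6 188.6] [ 16  13 141] [497.5 -61.   61. ] 62.1
scene [180.6 193.6] [ 16  13 147] [ 497.3 -109.    61. ] 61.8
scene [157.5 198.8] [ 16  13 154] [ 497.5 -156.7   61. ] 61.8
[3.10566455e-02 5.01310322e+02] [498.66927089 -85.03980749]
```

Call:
jog_arm:
  motion:
    - [0, 0, 9.41, 0, 0, 0, 0]
    - [0, 0, 9.41, 0, 0, 0, 0]
    - [0, 0, 9.41, 0, 0, 0, 0]
    - [0, 0, 9.41, 0, 0, 0, 0]
    - [0, 0, 9.41, 0, 0, 0, 0]
    - [0, 0, 9.41, 0, 0, 0, 0]
    - [0, 0, 9.41, 0, 0, 0, 0]
    - [0, 0, 0, 0, 0, 0, 0]

```text
t: 2.1
eef_pos: [255.3, 570.5, 292.3]
tcp_rot: [3.142, -0.0, 1.572]
ft_force: [-0.5, -0.4, -0.3]
opening: 0.212
grip_force: 0.0
```

Call:
jog_arm:
  motion:
    - [0, 0, 0, -58.2, 24.2, 0, 0]
    - [0, 0, 0, -58.2, 24.2, 0, 0]
    - [0, 0, 0, -58.2, 24.2, 0, 0]
    - [0, 0, 0, -58.2, 24.2, 0, 0]
    - [0, 0, 0, -58.2, 24.2, 0, 0]
    - [0, 0, 0, -58.2, 24.2, 0, 0]
    - [0, 0, 0, -58.2, 24.2, 0, 0]
    - [0, 0, 0, -58.2, 24.2, 0, 0]
    - [0, 0, 0, -58.2, 24.2, 0, 0]
    - [0, 0, 0, -58.2, 24.2, 0, 0]

```text
t: 3.35
eef_pos: [496.0, -8.6, 292.5]
tcp_rot: [3.141, -0.0, 1.576]
ft_force: [0.6, 1.0, 0.1]
opening: 0.01
grip_force: 0.0
```

Call:
jog_arm:
  motion:
    - [0, 0, 0, 0, 0, 40, 0]
    - [0, 0, 0, 0, 0, 40, 0]
    - [0, 0, 0, 0, 0, 40, 0]
    - [0, 0, 0, 0, 0, 10, 0]
    - [0, 0, 0, 0, 0, 0, 0]

```text
t: 3.98
eef_pos: [495.7, -6.5, 162.5]
tcp_rot: [-3.141, -0.0, 1.573]
ft_force: [0.6, -0.6, 0.1]
opening: 0.006
grip_force: 0.0
```

```bash
python3 -c "
from h import *
print(env.nose_length,env.state())"
```

```text
77.60000000000001 {'t': 3.975, 'joints': array([-1.46456192e-01,  4.98307871e-01,  2.00312800e+00,  1.49173981e-04,
        6.40511939e-01, -1.48767067e-01]), 'qvel': array([ 0.0023577 , -0.02977919, -0.01324051, -0.00019335,  0.01070199,
        0.00954289]), 'tau': array([-1.23248426e-01, -4.95319676e+01, -1.49594334e+01,  4.19334392e-02,
       -1.65110319e-01, -4.22689319e-02]), 'eef_pos': array([495.6785243 ,  -6.48808679, 162.50735051]), 'tcp_rot': array([-3.14125462e+00, -1.40762244e-04,  1.57298756e+00]), 'ft_force': array([ 0.63050811, -0.55145876,  0.14939612]), 'moment': array([-0.09580282,  0.00489723, -0.02316914]), 'grip_force': 0.0, 'opening': 0.0058099196605128104}
```

Call:
jog_arm:
  motion:
    - [0, 0, 0, -5.5, 1.8, 10, 0]
    - [0, 0, 0, 0, 0, 8, 0]
    - [0, 0, 0, 0, 0, 2, 0]
    - [0, 0, 0, 0, 0, 0, 0]
    - [0, 0, 0, 0, 0, 0, 0]

```text
t: 4.6
eef_pos: [497.3, -12.0, 142.4]
tcp_rot: [3.141, -0.0, 1.571]
ft_force: [-0.7, 0.2, -0.5]
opening: 0.005
grip_force: 0.0
```

Call:
jog_arm:
  motion:
    - [0, 0, 0, 0, 0, 2, 0]
    - [0, 0, 0, 0, 0, 2, 0]
    - [0, 0, 0, 0, 0, 0, 0]

```text
t: 4.97
eef_pos: [497.2, -12.0, 138.1]
tcp_rot: [-3.141, -0.0, 1.571]
ft_force: [0.8, 0.3, -0.3]
opening: 0.006
grip_force: 0.0
```

Call:
jog_arm:
  motion:
    - [0, 0, 0, 0, 0, 1, 0]
    - [0, 0, 0, 0, 0, 1, 0]
    - [0, 0, 0, 0, 0, 0.5, 0]
    - [0, 0, 0, 0, 0, 0, 0]

```text
t: 5.48
eef_pos: [497.2, -12.0, 135.7]
tcp_rot: [-3.142, -0.0, 1.571]
ft_force: [-0.3, 0.0, 0.1]
opening: 0.003
grip_force: 0.0
```

Call:
jog_arm:
  motion:
    - [0, 0, 0, 0, 0, 0.5, 0]
    - [0, 0, 0, 0, 0, 0, 0]

```text
t: 5.72
eef_pos: [497.3, -12.0, 135.2]
tcp_rot: [3.142, -0.0, 1.571]
ft_force: [-0.6, -0.3, 0.3]
opening: 0.004
grip_force: 0.0
```

Call:
jog_arm:
  motion:
    - [0, 0, 0, 0, 0, 0.4, 0]
    - [0, 0, 0, 0, 0, 0, 0]

```text
t: 5.98
eef_pos: [497.3, -12.0, 134.9]
tcp_rot: [3.141, -0.0, 1.571]
ft_force: [-0.7, -0.3, 1.3]
opening: 0.005
grip_force: 1.1
```

Call:
jog_arm:
  motion:
    - [0, 0, 0, 0, 0, 0.3, 0]
    - [0, 0, 0, 0, 0, 0, 0]

```text
t: 6.22
eef_pos: [497.3, -12.0, 134.6]
tcp_rot: [3.141, -0.0, 1.571]
ft_force: [-0.8, 1.0, 4.1]
opening: 0.007
grip_force: 2.2
```

Call:
jog_arm:
  motion:
    - [0, 0, 0, 0, 0, -12, 0]
    - [0, 0, 0, -24, 0, 0, 0]
    - [0, 0, 0, -24, 0, 0, 0]
    - [0, 0, 0, 0, 0, 4, 0]
    - [0, 0, 0, 0, 0, 2, 0]
    - [0, 0, 0, 0, 0, 1.5, 0]
    - [0, 0, 0, 0, 0, 1, 0]
    - [0, 0, 0, 0, 0, 0, 0]
    - [0, 0, 0, 0, 0, 0, 0]

```text
t: 7.35
eef_pos: [497.3, -59.8, 138.1]
tcp_rot: [3.142, -0.0, 1.571]
ft_force: [-1.3, 1.1, 1.5]
opening: 0.004
grip_force: 1.1
```

Call:
jog_arm:
  motion:
    - [0, 0, 0, 0, 0, 0.8, 0]
    - [0, 0, 0, 0, 0, 0, 0]

```text
t: 7.6
eef_pos: [497.3, -59.9, 137.2]
tcp_rot: [3.141, -0.0, 1.571]
ft_force: [-0.7, 2.6, 2.4]
opening: 0.008
grip_force: 1.4
```

Call:
jog_arm:
  motion:
    - [0, 0, 0, 0, 0, -8.5, 0]
    - [0, 0, 0, -24, 0, 0, 0]
    - [0, 0, 0, -24, 0, 0, 0]
    - [0, 0, 0, 0, 0, 4, 0]
    - [0, 0, 0, 0, 0, 2, 0]
    - [0, 0, 0, 0, 0, 1.5, 0]
    - [0, 0, 0, 0, 0, 1, 0]
    - [0, 0, 0, 0, 0, 0, 0]
    - [0, 0, 0, 0, 0, 0, 0]

```text
t: 8.72
eef_pos: [497.2, -107.7, 137.3]
tcp_rot: [-3.141, -0.0, 1.571]
ft_force: [-1.1, 3.2, 2.7]
opening: 0.004
grip_force: 1.3
```

Call:
jog_arm:
  motion:
    - [0, 0, 0, 0, 0, -8.5, 0]
    - [0, 0, 0, -24, 0, 0, 0]
    - [0, 0, 0, -24, 0, 0, 0]
    - [0, 0, 0, 0, 0, 4, 0]
    - [0, 0, 0, 0, 0, 2, 0]
    - [0, 0, 0, 0, 0, 1.5, 0]
    - [0, 0, 0, 0, 0, 1, 0]
    - [0, 0, 0, 0, 0, 0, 0]
    - [0, 0, 0, 0, 0, 0, 0]

```text
t: 9.85
eef_pos: [497.3, -155.7, 137.3]
tcp_rot: [-3.141, -0.0, 1.571]
ft_force: [-1.0, 2.1, 2.5]
opening: 0.007
grip_force: 1.4
```

Call:
jog_arm:
  motion:
    - [0, 0, 0, 0, 0, -9, 0]
    - [0, 0, 0, 0, 0, 0, 0]
    - [0, 0, 0, 36, 0, 0, 0]
    - [0, 0, 0, 54, 0, 0, 0]
    - [0, 0, 0, 36, 0, 0, 0]
    - [0, 0, 0, 18, 0, 0, 0]
    - [0, 0, 0, 0, 0, 0, 0]
    - [0, 0, 0, 0, 0, 4, 0]
    - [0, 0, 0, 0, 0, 4, 0]
    - [0, 0, 0, 0, 0, 0, 0]

```text
t: 11.1
eef_pos: [497.2, -12.7, 137.8]
tcp_rot: [-3.141, -0.0, 1.57]
ft_force: [0.0, -0.6, -1.0]
opening: 0.003
grip_force: 0.0
```

Call:
jog_arm:
  motion:
    - [0, 0, 0, 0, 0, 2, 0]
    - [0, 0, 0, 0, 0, 1.5, 0]
    - [0, 0, 0, 0, 0, 1.5, 0]
    - [0, 0, 0, 0, 0, 1, 0]
    - [0, 0, 0, 0, 0, 0, 0]

```text
t: 11.72
eef_pos: [497.3, -12.1, 132.4]
tcp_rot: [3.141, 0.0, 1.571]
ft_force: [-1.8, -1.7, 5.5]
opening: 0.003
grip_force: 2.5
```

Call:
jog_arm:
  motion:
    - [0, 0, 0, 0, 0, 1, 0]
    - [0, 0, 0, 0, 0, 0.8, 0]
    - [0, 0, 0, 0, 0, 0.4, 0]
    - [0, 0, 0, 0, 0, 0, 0]
    - [0, 0, 0, 0, 0, 0, 0]

```text
t: 12.35
eef_pos: [497.3, -12.1, 130.4]
tcp_rot: [3.141, 0.0, 1.571]
ft_force: [-1.9, -2.1, 8.6]
opening: 0.005
grip_force: 3.7
```

Call:
jog_arm:
  motion:
    - [0, 0, 0, 0, 0, 0.5, 0]
    - [0, 0, 0, 0, 0, 0, 0]
    - [0, 0, 0, 0, 0, 0, 0]

```text
t: 12.72
eef_pos: [497.3, -12.1, 130.3]
tcp_rot: [3.141, 0.0, 1.571]
ft_force: [-3.2, -2.4, 13.6]
opening: 0.002
grip_force: 6.8
```

Hard stop reached: the key is fully home. Release and retreat.

Call:
jog_arm:
  motion:
    - [0, 0, 0, 0, 0, -3, 0]
    - [0, 0, 0, 0, 0, -5, 0]
    - [0, 0, 0, 0, 0, -20, 0]
    - [0, 0, 0, 0, 0, -50, 0]
    - [0, 0, 0, 0, 0, -50, 0]
    - [0, 0, 0, 40, -40, 0, 0]
    - [0, 0, 0, 50, -30, 0, 0]
    - [0, 0, 0, 50, 0, 0, 0]
    - [0, 0, 0, 60, 0, 0, 0]
    - [0, 0, 0, 0, 0, 0, 0]

```text
t: 13.98
eef_pos: [426.6, 191.2, 257.5]
tcp_rot: [3.141, -0.001, 1.576]
ft_force: [0.2, -0.9, 0.0]
opening: 0.004
grip_force: 0.0
```

```bash
python3 - <<'E'
from h import *
print(env.state()["eef_pos"])
for n in("top","scene"):
    c=env.read_camera(n);cv2.imwrite(f"pics/{n}1.png",c["color"][:,:,::-1])
    W=c["world_to_cam"];K=c["camera_matrix"]
    for y in(-12,-60,-108,-156):
        p=W@np.array([497.5,y,61,1]);u=K[0,2]-K[0,0]*p[0]/p[2];v=K[1,2]+K[1,1]*p[1]/p[2]
        print(n,y,np.median([world(c,u+a,v+b)[2] for a in range(-3,4) for b in range(-3,4)]).round(1))
E
```

```text
[426.58704551 191.15696418 257.50516071]
top -12 62.1
top -60 62.2
top -108 62.1
top -156 62.2
scene -12 61.6
scene -60 61.3
scene -108 62.4
scene -156 61.9
```

View pics/scene1.png

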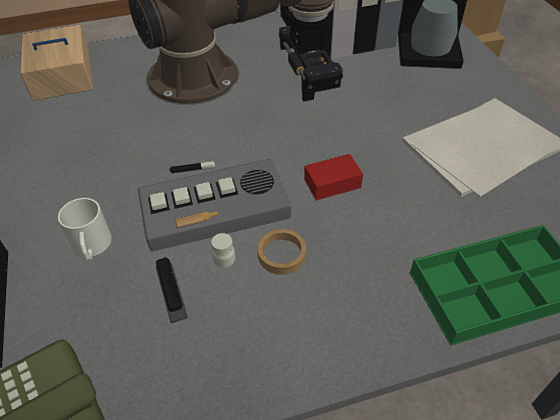

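The picture shows all four keys up, in pixels from (158,201) to (227,186). The other items are where they were, and the gripper is clear at about (312,70).

```bash
python3 -c "
from cell import env
print(env.job_done())"
```

```text
the job is handed in; nothing more can be done
None
```

The key nearest the speaker was the latched one: I tapped all four keys in order, pressed that one fully home and let go, and both cameras show all four keys up with nothing else moved; the job was handed in at about 14 s on the robot's clock.

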